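Level the heap of brass blanks in the bench tray and shut its cover

TASK

Spread the heap of brass blanks in the tray out into one even layer: all eight lying on the tray's floor, none on top of or propped on another, and at least one in each of the six scored fields. Then slide the clear cover fully shut over them without forcing it against a blank, and leave the things around the tray where they are.

Things in the scene. Friction and masses are not known exactly. Their poses are not given: they have to be found in the camera images.
- tray_floor (a point): middle of the floor of an open wooden bench tray, on the floor's surface, 6 mm above the table; z up, x and y along the tray's sides. Inside it is 180 mm (x) by 240 mm (y), walls 27 mm high above the floor. Flat dark lines on the floor (x = 0, y = -40, y = +40 mm) part it in six equal fields of 90 x 80 mm, two along x by three along y
- station: the whole fixed tray, origin on the table below tray_floor, same axes. Walls 12 mm thick; outside the two long walls run guides with tops 44 mm above the table and outer faces at x = +-109 mm. The tray ends at y = -132 mm; on its +y side a solid bed, 33 mm above the table, goes on to y = +417 mm and carries the parked cover
- cover: the tray's flat clear sliding cover, 202 mm (x) by 262 mm (y), 5 mm thick, an aluminium strip at each end; origin at the middle of its underside, 28 mm above the tray floor, axes as the tray's. It slides only along the tray's y: parked, its origin is at y = +250 to +280 mm from the tray's middle and the tray is quite open; fully shut it is at y = 0, at its stop. About 2 N friction; it stays where it is left
- cover_grip (a point): middle of the dark wooden grip bar on the cover's centre: 60 mm along the tray's x, 14 mm along y, 22 mm high, axes as the tray's. The point is 44 mm above the tray floor; the cover's upper face is 11 mm below it and the bar's top 11 mm above it. The cover is shut by pushing the bar's +y face towards -y
- blank0: one of eight alike loose brass blanks, origin at its centre, 24 x 24 x 18 mm (18 mm along its own z) with a 12 mm drilled hole along z, about 70 g; z points up as it starts. They start heaped in three layers in the tray
- blank1: one of eight alike loose brass blanks, origin at its centre, 24 x 24 x 18 mm (18 mm along its own z) with a 12 mm drilled hole along z, about 70 g; z points up as it starts. They start heaped in three layers in the tray
- blank2: one of eight alike loose brass blanks, origin at its centre, 24 x 24 x 18 mm (18 mm along its own z) with a 12 mm drilled hole along z, about 70 g; z points up as it starts. They start heaped in three layers in the tray
- blank3: one of eight alike loose brass blanks, origin at its centre, 24 x 24 x 18 mm (18 mm along its own z) with a 12 mm drilled hole along z, about 70 g; z points up as it starts. They start heaped in three layers in the tray
- blank4: one of eight alike loose brass blanks, origin at its centre, 24 x 24 x 18 mm (18 mm along its own z) with a 12 mm drilled hole along z, about 70 g; z points up as it starts. They start heaped in three layers in the tray
- blank5: one of eight alike loose brass blanks, origin at its centre, 24 x 24 x 18 mm (18 mm along its own z) with a 12 mm drilled hole along z, about 70 g; z points up as it starts. They start heaped in three layers in the tray
- blank6: one of eight alike loose brass blanks, origin at its centre, 24 x 24 x 18 mm (18 mm along its own z) with a 12 mm drilled hole along z, about 70 g; z points up as it starts. They start heaped in three layers in the tray
- blank7: one of eight alike loose brass blanks, origin at its centre, 24 x 24 x 18 mm (18 mm along its own z) with a 12 mm drilled hole along z, about 70 g; z points up as it starts. They start heaped in three layers in the tray
- screwdriver: plain screwdriver, 170 mm long, lying near the robot side of the tray; a bystander, loose, to be left alone; origin under its middle, on the table
- jar: amber glass jar with steel lid, 56 mm across, 60 mm tall, on the far side of the tray; a bystander, loose, to be left alone; origin under its middle, on the table
- bench_block: square steel bench block 60 x 60 x 22 mm beyond the tray's closed end; a bystander, loose, to be left alone; origin under its middle, on the table
- ring_gauge: steel ring 42 mm across, 14 mm thick, near the robot side of the cover's bed; a bystander, loose, to be left alone; origin under its middle, on the table
- hammer: hammer, 240 mm long, lying on the far side of the cover's bed; a bystander, loose, to be left alone; origin under its middle, on the table
Things that resemble listed ones, but are neither listed nor needed, are in the scene too. What is shaped like the blank6 but blue or green is not meant.

How it is judged:
By the outcome, as a careful person would: the job done as asked, in the order asked, and still so for the second after the job is handed in, with the robot touching nothing.
It also fails if it takes over 72 s, if anything falls off the work surface, if the arm or the gripper's body presses on something with over 40 N, if the wrist force passes 120 N, or if a joint passes its speed limit or range.

ROBOT

A 6-joint arm with a two-finger parallel gripper is mounted at the origin on the work surface. World frame = base frame: x ahead of the robot, y to its left, z up, the work surface at z = 0. Lengths are in m, angles in degrees, forces in N, time in s.
With the tool pointing down it reaches from about 0.325 to 0.85 m from the base axis. Payload 15.5 kg.
Tool frame: the origin (TCP) lies at the very end of the fingers, on their centre line; the grasp point (between the pads) lies arm.grip_depth behind it (arm.grip_depth is the distance from the TCP to the grasp point, in m); z points along the fingers, y is the line along which they close (so a half turn about z gives the same grasp; the last joint's range is limited). The gripper opens to 91 mm and grips with 3 to 60 N. Pads are 32 mm wide; open, the fingers measure 118 mm over their backs; the gripper's body (76 mm by 178 mm) begins 60 mm behind the grasp point.
Start: joints at [57.897, 28.281, 77.091, -0, 74.628, -5.472], TCP at [0.28, 0.559, 0.214] pointing down, gripper open.
Joint ranges: [-166.48, 166.48], [-47.26, 123.95], [12.59, 153.08], [-70.14, 250.14], [6.76, 159.57], [-176.63, 176.63]. Speed limits (degrees/s): [108.29, 108.29, 147.25, 172.46, 172.46, 172.46].

INTERFACE

Orientations are given as a 3x3 rotation matrix whose columns are the frame's x, y, z axes.
In Python, from rig import arm gives the robot as it stands. Calls block until the motion is done:
- arm.move_to(position, orientation): joint-space move of the TCP to a pose.
- arm.move_l(position, orientation=None, feed=0.15): straight line of the TCP; orientation=None keeps the orientation; feed is the mean speed in m/s.
- arm.move_joints(angles): joint-space move.
- arm.grip(opening): finger opening in m; the grip force is fixed at half the most; returns when the fingers have stopped.
- arm.sleep(seconds).
- arm.solve_ik(position, orientation): joint angles nearest the present ones, or None.
- arm.snapshot(name): name is "scene" or "top" or "wrist"; returns the picture (400x640x3 uint8, red, green, blue); there is no depth.
- arm.get_calibration(name): a dict with "intrinsics" (3x3 intrinsics, pixels), "cam_to_world" (4x4, takes a point from camera to world coordinates). Camera axes: x right, y down, z forward; pixel columns grow to the right and rows downward; lengths in m; the calibration is good to about 2 mm. A picture is of the moment at which its call begins: read the wrist's pose just before it. get_calibration takes no time and is no camera call; for the wrist camera it gives the pose at the moment of the call.
A pose or a line that the arm cannot do raises arm.Unreachable and nothing moves.
- arm.sign_off(): hands the job in; it is judged then, once.
Readings, each from a call of its own:
- arm.current_t(): time.
- arm.current_joint_positions(): joint angles.
- arm.current_dq(): joint speeds.
- arm.current_tau(): joint torques, N m.
- arm.current_ee_pos(): TCP position.
- arm.current_tool_rot(): TCP orientation.
- arm.current_force(): force on the tool from outside, world axes, zero at the start.
- arm.current_torque(): the same for the moment, N m.
- arm.current_width(): finger opening in m.
- arm.current_grasp_force(): force on a finger pad.
Only numpy, scipy, OpenCV 4.12 (cv2) and the standard library are available. Lean on these libraries where they do the work, as an engineer would, in place of code of your own. Each camera call takes 0.05 s, during which the arm holds its last target. There are 200 camera calls.

## Working session

There is one attempt and no reset: what is moved stays moved. The work goes in short steps, each a Python script; the robot and the scene stay as the last script left them, time stands still between calls to the robot, and variables do not carry over. Pictures are saved under pics/ and viewed, at most 10 in all, crops included, and the job is handed in when it is done.

```bash
ls; mkdir -p pics; python3 - <<'E'
from rig import arm
import cv2,numpy as np
print(arm.current_t(),arm.grip_depth)
for n in ("top","scene"):
    im=arm.snapshot(n); c=arm.get_calibration(n)
    np.save(f'pics/{n}0.npy',im)
    cv2.imwrite(f'pics/{n}0.png',im[:,:,::-1]); print(n,np.round(c['intrinsics'],1).tolist(),np.round(c['cam_to_world'],3).tolist())
E
```

```text
pics
0.0 0.0188
top [[394.3, 0.0, 317.1], [0.0, 394.3, 197.1], [0.0, 0.0, 1.0]] [[0.122, -0.971, 0.205, 0.379], [-0.993, -0.12, 0.021, -0.076], [0.005, -0.206, -0.979, 0.956], [0.0, 0.0, 0.0, 1.0]]
scene [[435.2, 0.0, 320.8], [0.0, 435.2, 191.3], [0.0, 0.0, 1.0]] [[-0.153, 0.776, -0.612, 1.029], [0.988, 0.115, -0.101, 0.044], [-0.008, -0.62, -0.784, 0.708], [0.0, 0.0, 0.0, 1.0]]
```

View pics/top0.png

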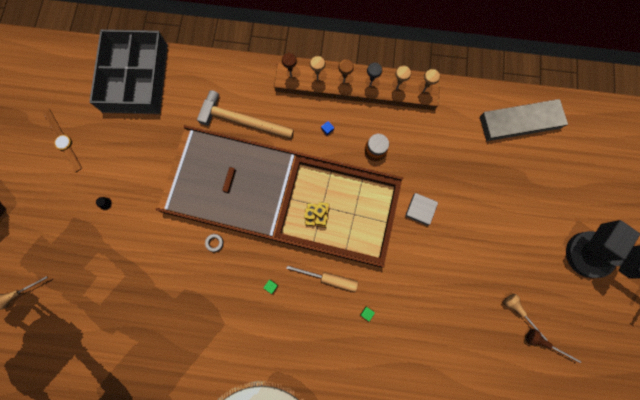

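View pics/scene0.png

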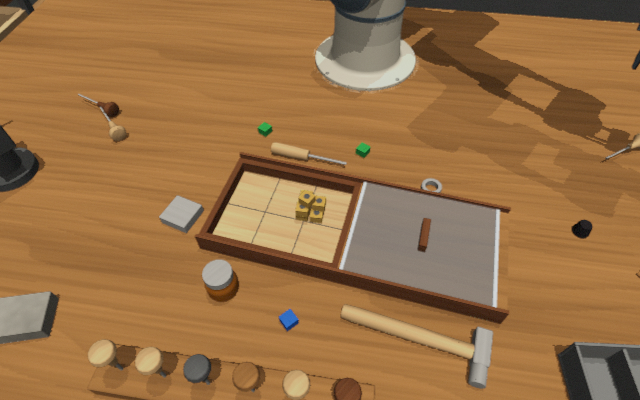

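```bash
cat > h.py <<'E'
from rig import arm
import cv2,numpy as np
def ray(cal,px,z):
    K,T=cal['intrinsics'],cal['cam_to_world']
    d=T[:3,:3]@np.linalg.solve(K,[px[0],px[1],1.]); o=T[:3,3]
    return o+d*(z-o[2])/d[2]
def proj(cal,p):
    T=np.linalg.inv(cal['cam_to_world']); q=cal['intrinsics']@(T[:3,:3]@np.asarray(p)+T[:3,3]); return q[:2]/q[2]
def R(yaw): # tool down, tool y axis along yaw+90
    c,s=np.cos(yaw),np.sin(yaw)
    return np.array([[c,s,0],[s,-c,0],[0,0,-1.]])
E
python3 - <<'E'
from h import *
im=np.load('pics/top0.npy'); c=arm.get_calibration('top')
for p in [(339,212),(330,172),(352,250),(398,178),(382,266),(297,157),(276,236),(229,180)]: print(p,ray(c,p,.006).round(3), ray(c,p,.033).round(3))
print(arm.get_calibration('wrist')['cam_to_world'].round(3), arm.get_calibration('wrist')['intrinsics'].round(1)); print(arm.current_tool_rot().round(3))
cv2.imwrite('pics/topc.png',cv2.resize(im[120:280,155:415,::-1],None,fx=3,fy=3,interpolation=cv2.INTER_CUBIC))
E
```

```text
(339, 212) [ 0.548 -0.113  0.006] [ 0.543 -0.112  0.033]
(330, 172) [ 0.646 -0.08   0.006] [ 0.638 -0.08   0.033]
(352, 250) [ 0.46  -0.154  0.006] [ 0.458 -0.152  0.033]
(398, 178) [ 0.651 -0.25   0.006] [ 0.643 -0.245  0.033]
(382, 266) [ 0.431 -0.229  0.006] [ 0.43  -0.225  0.033]
(297, 157) [0.674 0.007 0.006] [0.666 0.005 0.033]
(276, 236) [0.471 0.031 0.006] [0.468 0.028 0.033]
(229, 180) [0.594 0.167 0.006] [0.588 0.16  0.033]
[[ 0.449  0.859  0.247  0.209]
 [ 0.894 -0.431 -0.125  0.593]
 [-0.001  0.277 -0.961  0.385]
 [ 0.     0.     0.     1.   ]] [[325.7   0.  319.5]
 [  0.  325.7 201.2]
 [  0.    0.    1. ]]
[[-0.894  0.448 -0.001]
 [ 0.448  0.894 -0.001]
 [ 0.    -0.001 -1.   ]]
```

View pics/topc.png

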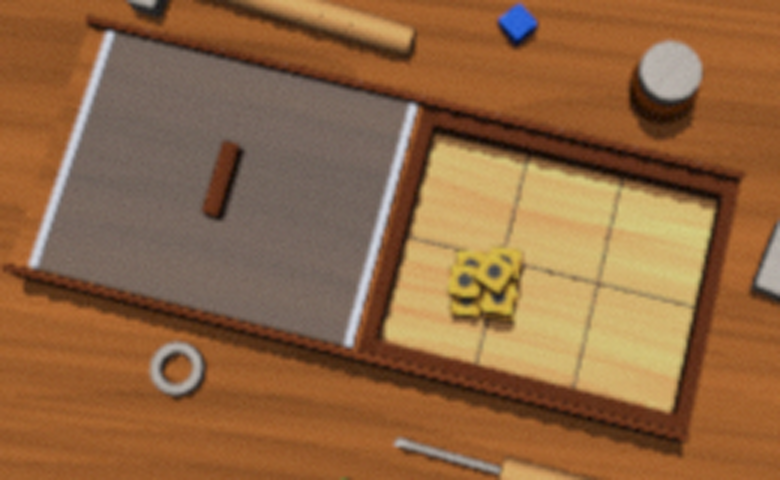

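```bash
python3 - <<'E'
from h import *
c=arm.get_calibration('top')
f=lambda x,y,z=.006: ray(c,(155+x/3-.33,120+y/3-.33),z)
ydir=(f(411,238)-f(694,304))[:2]; mid=(f(411,238)+f(694,304))/2
print(mid,ydir,np.linalg.norm(ydir),np.degrees(np.arctan2(-ydir[0],ydir[1])))
yaw=np.arctan2(-ydir[0],ydir[1])
print('heap',f(487,283,.04),'grip',f(223,180,.06))
t0=arm.current_t()
arm.move_to([mid[0],mid[1],.17],R(yaw+np.pi/2)); print(arm.current_t()-t0,arm.current_joint_positions())
im=arm.snapshot('wrist'); cal=arm.get_calibration('wrist'); np.savez('pics/w1.npz',im=im,K=cal['intrinsics'],T=cal['cam_to_world'])
cv2.imwrite('pics/w1.png',im[:,:,::-1])
E
```

```text
[ 0.55270121 -0.11178287  0.006     ] [0.02600256 0.23505943] 0.2364932746182345 -6.312463961476678
heap [ 0.53064912 -0.06115922  0.04      ] grip [0.58291395 0.15290583 0.06      ]
2.5667 [-1.74329432e+01  2.61081914e+01  8.89870479e+01  7.47207885e-03
  6.49001773e+01 -1.11873633e+01]
```

View pics/w1.png

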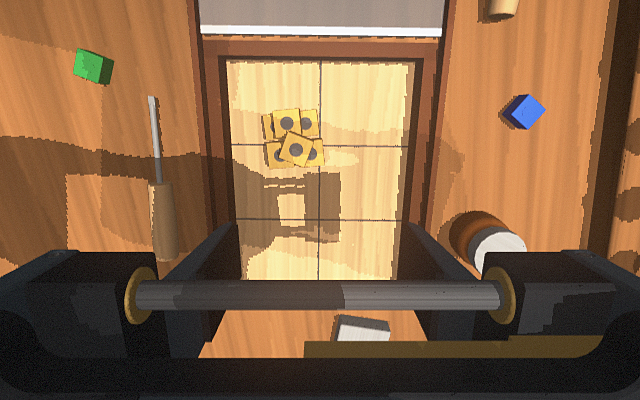

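```bash
python3 - <<'E'
from h import *
d=np.load('pics/w1.npz'); cal=dict(intrinsics=d['K'],cam_to_world=d['T']); im=d['im']
a=ray(cal,(320,146),.006);b=ray(cal,(319.5,219),.006); v=a-b
print(a,b,np.linalg.norm(v),np.degrees(np.arctan2(-v[0],v[1])),(a+b)/2)
print(np.linalg.norm(ray(cal,(231,146),.006)-ray(cal,(411,146),.006)))
cv2.imwrite('pics/w1c.png',cv2.resize(im[95:180,245:345,::-1],None,fx=7,fy=7,interpolation=cv2.INTER_CUBIC))
E
```

```text
[ 0.55689613 -0.07194854  0.006     ] [ 0.54772731 -0.15033661  0.006     ] 0.07892247520943693 -6.671399465224461 [ 0.55231172 -0.11114258  0.006     ]
0.18398430604066493
```

View pics/w1c.png

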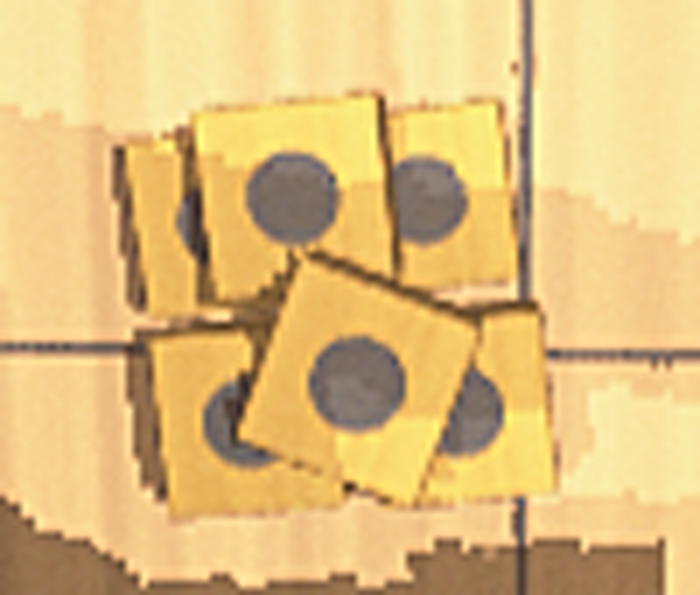

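```bash
cat >> h.py <<'E'
O=np.array([.5523,-.1113,.006]); Y=np.radians(-6.5)
def tw(x,y,z=0): return O+np.array([np.cos(Y)*x-np.sin(Y)*y,np.sin(Y)*x+np.cos(Y)*y,z])
def wt(p):
    d=np.asarray(p)-O; return np.array([np.cos(Y)*d[0]+np.sin(Y)*d[1],-np.sin(Y)*d[0]+np.cos(Y)*d[1],d[2]])
def shot(name):
    cal=arm.get_calibration('wrist'); im=arm.snapshot('wrist'); np.savez(f'pics/{name}.npz',im=im,K=cal['intrinsics'],T=cal['cam_to_world'])
    cv2.imwrite(f'pics/{name}.png',im[:,:,::-1]); return im,cal
def load(name):
    d=np.load(f'pics/{name}.npz'); return d['im'],dict(intrinsics=d['K'],cam_to_world=d['T'])
def holes(im,cal):
    i=im.astype(int); s=i.max(2)-i.min(2); m=((s<35)&(i.max(2)>45)&(i.max(2)<150)).astype(np.uint8)
    poly=np.array([proj(cal,tw(a,b)) for a,b in((-88,-118),(88,-118),(88,118),(-88,118)) for a,b in [(a/1e3,b/1e3)]])
    r=np.zeros_like(m); cv2.fillPoly(r,[poly.astype(np.int32)],1)
    n,l,st,c=cv2.connectedComponentsWithStats(m*r)
    return [(c[k].round(1).tolist(),st[k,2:].tolist()) for k in range(1,n) if 25<st[k,4]<1500 and max(st[k,2:4])<60]
E
python3 - <<'E'
from h import *
im,cal=load('w1')
q=lambda x,y:(245+x/7-.43,95+y/7-.43)
for p in [(290,275),(370,310),(180,370),(40,40),(600,400)]:
    u=q(*p); print(im[int(u[1]),int(u[0])])
for h in holes(im,cal): print(h,(1e3*wt(ray(cal,h[0],.042))).round(1))
P=[ray(cal,q(*p),.060) for p in [(305,250),(478,325),(415,503),(238,440)]]
print(np.array([wt(p) for p in P]).round(4)); C=np.mean(P,0); e=P[1]-P[0]+P[2]-P[3]
a=np.arctan2(e[1],e[0]); print('C',C,np.degrees(a),np.linalg.norm(e)/2)
np.save('top.npy',[*C,a])
# finger closing axis options relative
yaws=[(a+k*np.pi/2) for k in range(4)]
for y in yaws:
    j=arm.solve_ik([C[0],C[1],.13],R(y)); print(np.degrees(y),None if j is None else np.round(j,1))
E
```

```text
[245 186  97]
[243 198 103]
[234 183  92]
[249 230 163]
[251 237 175]
([286.5, 122.6], [12, 12, 120]) [-30.   64.4  36. ]
([305.6, 123.0], [10, 11, 92]) [-12.9  64.1  36. ]
([295.6, 149.2], [14, 13, 133]) [-22.3  40.7  36. ]
([249.5, 144.0], [32, 1, 32]) [-64.2  45.3  36. ]
([391.0, 146.0], [31, 1, 31]) [64.8 44.  36. ]
([277.5, 155.1], [10, 12, 57]) [-39.   35.3  36. ]
([312.1, 153.9], [9, 12, 67]) [-7.2 36.5 36. ]
([319.0, 187.0], [2, 42, 43]) [-0.7  5.3 36. ]
([380.0, 220.0], [41, 1, 41]) [ 58.7 -27.5  36. ]
[[-0.027   0.0589  0.054 ]
 [-0.0061  0.05    0.054 ]
 [-0.014   0.028   0.054 ]
 [-0.0358  0.0358  0.054 ]]
C [ 0.53661157 -0.06604505  0.06      ] -27.82725674564576 0.02292981679909709
-27.82725674564576 [-13.3  27.4  94.7  -0.   57.9 104.5]
62.172743254354245 [-13.3  27.4  94.7  -0.   57.9  14.5]
152.17274325435423 [-13.3  27.4  94.7  -0.   57.9 -75.5]
242.17274325435423 [ -13.3   27.4   94.7   -0.    57.9 -165.5]
```

```bash
python3 - <<'E'
from h import *
C=np.load('top.npy'); 
arm.move_to([C[0],C[1],.13],R(C[3]+np.pi/2)); arm.grip(.045); print(arm.current_t())
im,cal=shot('w2')
i1,c1=load('w1')
def orig(c,u): 
    T=c['cam_to_world']; d=T[:3,:3]@np.linalg.solve(c['intrinsics'],[*u,1.]); return T[:3,3],d/np.linalg.norm(d)
H2=holes(im,cal)
for h in H2: print(h,(1e3*wt(ray(cal,h[0],.042))).round(1))
for h1 in [(286.5,122.6),(305.6,123),(295.6,149.2),(277.5,155.1),(312.1,153.9)]:
  for h,_ in H2:
    o1,d1=orig(c1,h1);o2,d2=orig(cal,h)
    s=np.linalg.lstsq(np.c_[d1,-d2],o2-o1,rcond=None)[0]
    p,q=o1+s[0]*d1,o2+s[1]*d2; g=np.linalg.norm(p-q)
    if g<.004: print(h1,h,(1e3*wt((p+q)/2)).round(1),round(g*1e3,1))
u=proj(cal,C[:3]).astype(int); print(u); y0,x0=max(u[1]-60,0),u[0]-70
cv2.imwrite('pics/w2c.png',cv2.resize(im[y0:y0+120,x0:x0+140,::-1],None,fx=5,fy=5,interpolation=cv2.INTER_CUBIC)); print(x0,y0)
E
```

```text
4.075
([318.2, 126.9], [17, 42, 47]) [  0.8 102.   36. ]
([319.0, 174.4], [12, 12, 110]) [-12.3  66.8  36. ]
([299.9, 185.0], [14, 13, 142]) [-30.1  64.3  36. ]
([338.5, 205.9], [7, 13, 70]) [-6.9 36.  36. ]
([319.9, 211.4], [15, 14, 164]) [-23.1  37.2  36. ]
([270.6, 213.9], [34, 13, 42]) [-62.4  50.2  36. ]
([302.1, 218.9], [6, 13, 55]) [-39.5  36.5  36. ]
([271.0, 236.8], [20, 40, 435]) [-70.4  31.2  36. ]
([442.5, 235.8], [26, 9, 26]) [ 66.6 -21.4  36. ]
(286.5, 122.6) [299.9, 185.0] [-29.9  64.4  36.9] 0.0
(286.5, 122.6) [302.1, 218.9] [-19.6  69.4 144.4] 0.7
(305.6, 123) [319.0, 174.4] [-13.7  63.2  17.2] 0.0
(305.6, 123) [319.9, 211.4] [ -9.4  69.4 143.6] 2.1
(295.6, 149.2) [319.9, 211.4] [-20.8  43.2  55.9] 0.0
(277.5, 155.1) [299.9, 185.0] [-107.   -40.3 -494.4] 0.8
(277.5, 155.1) [302.1, 218.9] [-40.1  34.6  30.1] 0.8
(312.1, 153.9) [338.5, 205.9] [-6.9 36.8 38.4] 0.3
[319 210]
249 150
```

View pics/w2c.png

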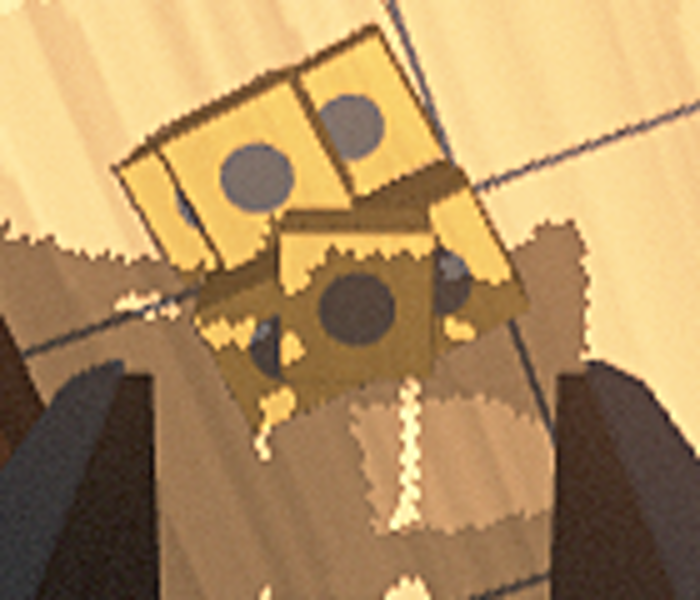

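```bash
cat >> h.py <<'E'
def above(x,y,z,yaw): # tray mm, z height of TCP above floor mm
    arm.move_to(tw(x/1e3,y/1e3,z/1e3),R(yaw))
def line(x,y,z,feed=.15): arm.move_l(tw(x/1e3,y/1e3,z/1e3),feed=feed)
def pick(x,y,layer,yaw,hover=85,op=.045):
    z=18*(layer-1)+4
    above(x,y,max(hover,z+30),yaw)
    if abs(arm.current_width()-op)>.003: arm.grip(op)
    line(x,y,z); arm.grip(.015)
    print('w',round(arm.current_width(),4),'gf',round(float(np.max(arm.current_grasp_force())),1))
    line(x,y,z+45,.2)
def place(x,y,yaw=Y+np.pi/2,op=.045):
    above(x,y,60,yaw); line(x,y,5.0,.15); print('F',arm.current_force().round(1),'w',round(arm.current_width(),4)); arm.grip(op); line(x,y,60,.2)
E
python3 - <<'E'
from h import *
C=np.load('top.npy')
pick(-20.8,43.2,3,C[3]+np.pi/2)
place(45,-80)
print(arm.current_t())
above(-20,40,125,Y+np.pi/2); print(arm.current_t())
im,cal=shot('w3')
for h in holes(im,cal): print(h,[(1e3*wt(ray(cal,h[0],z))).round(1)[:2] for z in (.024,.042)])
u=proj(cal,tw(-.022,.049,.02)).astype(int); y0,x0=max(u[1]-60,0),u[0]-70
cv2.imwrite('pics/w3c.png',cv2.resize(im[y0:y0+120,x0:x0+140,::-1],None,fx=5,fy=5,interpolation=cv2.INTER_CUBIC)); print(x0,y0)
E
```

```text
w 0.0235 gf 30.0
F [ 0.3  0.6 -0.6] w 0.0236
7.7833
8.4333
([328.2, 173.1], [11, 13, 102]) [array([-13.6,  63. ]), array([-14.1,  66.6])]
([292.1, 176.8], [5, 12, 37]) [array([-45. ,  59.8]), array([-43.5,  63.5])]
([308.7, 176.0], [14, 13, 142]) [array([-30.6,  60.5]), array([-29.9,  64.2])]
([265.6, 192.5], [36, 2, 41]) [array([-68.7,  45.6]), array([-65.6,  50.3])]
([333.9, 208.2], [14, 13, 128]) [array([-8.3, 31.1]), array([-9.1, 36.8])]
([301.0, 209.9], [13, 13, 136]) [array([-37.8,  29.5]), array([-36.7,  35.3])]
([340.3, 240.9], [3, 41, 53]) [array([-2. , -0.4]), array([-3.2,  7.3])]
([361.6, 263.7], [7, 13, 26]) [array([ 18.4, -23.6]), array([ 15.9, -14.4])]
248 129
```

View pics/w3c.png

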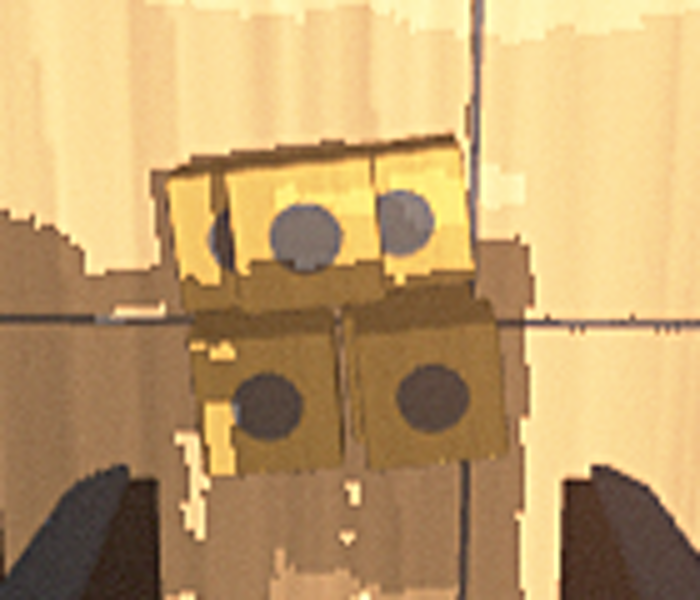

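```bash
python3 - <<'E'
from h import *
a=np.radians(6)
pick(-29.6,69,2,Y+a+np.pi/2); place(45,5)
pick(-6.5,36.8,2,Y+a); place(45,80)
pick(-36.7,35.3,2,Y+a); place(-45,-80)
print(arm.current_t())
above(-20,30,125,Y+np.pi/2); print(arm.current_t())
im,cal=shot('w4')
for h in holes(im,cal): print(h,[(1e3*wt(ray(cal,h[0],z))).round(1)[:2] for z in (.024,.042)])
E
```

```text
w 0.0238 gf 30.0
F [ 0.5  0.3 -1.3] w 0.0237
w 0.0238 gf 30.0
F [ 0.6  0.1 -1. ] w 0.024
w 0.0237 gf 30.0
F [-0.6  0.6 -0.5] w 0.0235
23.4167
24.0
([397.0, 145.8], [13, 13, 134]) [array([44.2, 76.6]), array([40. , 78.7])]
([327.9, 161.5], [13, 12, 125]) [array([-14.1,  63.2]), array([-14.5,  66.1])]
([295.9, 165.2], [13, 13, 129]) [array([-41.6,  60. ]), array([-40.3,  63.1])]
([266.0, 182.0], [39, 1, 39]) [array([-68. ,  45.2]), array([-65. ,  49.3])]
([330.8, 193.0], [13, 12, 117]) [array([-11.3,  35.3]), array([-12.,  40.])]
([299.7, 195.9], [13, 12, 124]) [array([-38.8,  32.7]), array([-37.6,  37.5])]
([390.7, 229.9], [12, 11, 107]) [array([43.6,  0.6]), array([39.4,  7.6])]
```

View pics/w4.png

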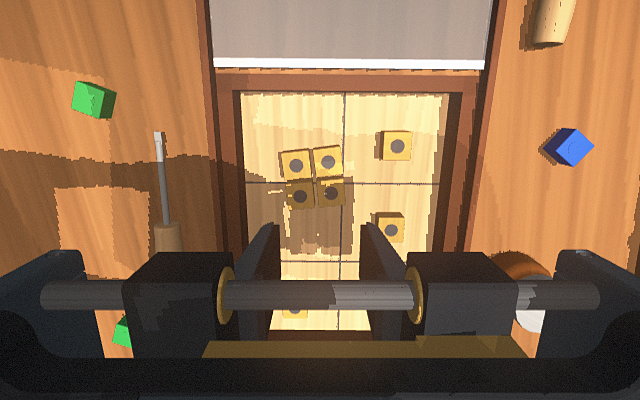

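```bash
python3 - <<'E'
from h import *
a=np.radians(5.5); yw=Y+np.pi/2
above(-25,28,60,yw+a); arm.grip(.072); line(-25,28,4); arm.grip(.03); print('w',arm.current_width(),arm.current_grasp_force())
arm.move_l(tw(-.038,-.002,.004),R(yw),feed=.08); print(arm.current_force().round(1)); arm.grip(.060); line(-38,-2,60,.2)
print(arm.current_t())
above(0,60,170,yw); 
im,cal=shot('w5')
for h in holes(im,cal): print(h,[(1e3*wt(ray(cal,h[0],z))).round(1)[:2] for z in (.024,.042)])
above(0,130,170,yw); im,cal=shot('w6'); print(arm.current_t())
c=arm.get_calibration('top'); t=np.load('pics/top0.npy')
hsv=cv2.cvtColor(t,cv2.COLOR_RGB2HSV); print('bar est top cam',(1e3*wt(ray(c,(229,180),.061))).round(1))
cv2.imwrite('pics/w56.png',np.hstack([load('w5')[0],im])[:, :, ::-1][::1,::1][:, 0:1280:1].repeat(1,0)[::2,::2] if 0 else cv2.resize(np.hstack([load('w5')[0][:330,120:520],im[:330,120:520]])[:,:,::-1],None,fx=1,fy=1))
E
```

```text
w 0.047806395775955135 30.003638863563538
[-3.6 -5.4  8. ]
27.4333
([321.0, 143.5], [1, 34, 34]) [array([1.000e-01, 1.035e+02]), array([  0. , 105.5])]
([364.9, 170.7], [11, 10, 90]) [array([44.2, 76.5]), array([41.7, 79.9])]
([306.7, 183.5], [11, 10, 88]) [array([-14.4,  63.3]), array([-13.6,  67.5])]
([279.8, 186.7], [11, 10, 92]) [array([-41.8,  60. ]), array([-39.5,  64.3])]
([273.2, 238.6], [11, 10, 84]) [array([-50.8,   3.1]), array([-48. ,  10.6])]
([295.8, 238.2], [11, 9, 80]) [array([-26.7,   3.5]), array([-25.2,  11. ])]
([361.5, 240.7], [10, 10, 79]) [array([43.5,  0.7]), array([41. ,  8.4])]
28.5083
bar est top cam [ -0.5 265.5  55. ]
```

View pics/w56.png

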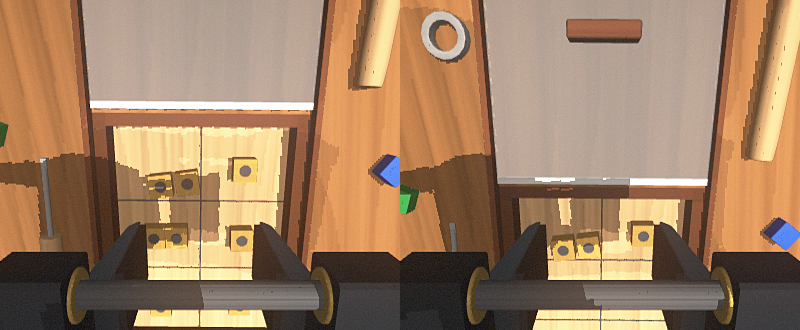

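```bash
python3 - <<'E'
from h import *
im,cal=load('w6')
i=im[:60,270:380].astype(int); m=(i[...,0]-i[...,2]>50)&(i[...,0]<190); ys,xs=np.where(m); print(xs.min()+270,xs.max()+270,ys.min(),ys.max())
for r in (ys.min(),ys.max()): print((1e3*wt(ray(cal,(324,r),.061))).round(1),(1e3*wt(ray(cal,(324,r),.039))).round(1))
print([(1e3*wt(ray(cal,(c,ys.min()+3),.061))).round(1)[0] for c in (xs.min()+270,xs.max()+270)])
above(0,-30,170,Y+np.pi/2); im,cal=shot('w7')
for h in holes(im,cal): print(h,(1e3*wt(ray(cal,h[0],.024))).round(1)[:2])
print(arm.current_t())
E
```

```text
287 361 19 37
[  1.4 274.3  55. ] [  1.6 279.4  33. ]
[  1.5 261.5  55. ] [  1.7 265.6  33. ]
[np.float64(-27.6), np.float64(30.5)]
([368.8, 72.3], [12, 12, 72]) [44.8 77.2]
([305.4, 88.5], [12, 12, 66]) [-14.2  63.2]
([276.3, 91.9], [12, 12, 105]) [-41.7  60.2]
([347.0, 113.0], [29, 1, 29]) [25.3 40.8]
([269.6, 152.4], [12, 11, 95]) [-50.6   3.4]
([294.0, 152.0], [11, 11, 95]) [-26.4   3.7]
([364.7, 154.5], [12, 10, 95]) [43.6  1. ]
([252.5, 189.6], [30, 2, 39]) [-69.8 -34.5]
([319.5, 216.9], [2, 49, 74]) [ -1.4 -64.2]
([254.5, 239.4], [25, 35, 642]) [-71.  -89.4]
([387.2, 242.2], [26, 35, 572]) [ 71.1 -93. ]
([362.4, 230.6], [11, 10, 80]) [ 44.  -79.6]
([277.6, 232.3], [11, 10, 83]) [-46.  -81.3]
29.2417
```

```bash
python3 - <<'E'
from h import *
yw=Y+np.pi/2; yv=np.array([-np.sin(Y),np.cos(Y),0])
arm.move_to(tw(.001,.306,.11),R(yw)); arm.grip(.03); line(1,306,38,.12); print(arm.current_t(),arm.current_force().round(1))
line(1,160,38,.12); print(arm.current_force()@yv)
line(1,40,38,.12); print(arm.current_t(),arm.current_force()@yv)
for y in np.arange(37,13,-2):
    line(1,y,38,.04); f=arm.current_force()@yv; print(y,round(float(f),1))
    if f>9: break
print(arm.current_t(),wt(arm.current_ee_pos())*1e3)
E
```

```text
31.9167 [ 0.2 -0.4  0.7]
-0.21512437431181727
34.4333 0.016537756527070763
37 0.4
35 1.9
33 -0.1
31 0.0
29 0.3
27 -0.6
25 13.9
36.1833 [ 1.01157476 26.12095555 38.02705891]
```

```bash
python3 - <<'E'
from h import *
line(1,45,38,.1); line(1,45,110,.2); above(1,140,190,Y+np.pi/2)
im=arm.snapshot('top'); c=arm.get_calibration('top'); s=arm.snapshot('scene')
a=cv2.resize(im[110:290,155:455],(700,420),interpolation=cv2.INTER_CUBIC); 
cv2.imwrite('pics/fin.png',np.vstack([a,cv2.resize(s[150:310,190:530],(382,180))[:, :].copy() if 0 else np.zeros((1,700,3),np.uint8)])[:,:,::-1])
cv2.imwrite('pics/fins.png',s[:,:,::-1]); print(arm.current_t())
above(1,0,250,Y+np.pi/2); w,cal=shot('w8'); print(arm.current_t())
cv2.imwrite('pics/fin.png',np.vstack([a[:, :640],w])[:,:,::-1][:600] if 0 else cv2.resize(np.hstack([w[:300,100:540],s[130:330,180:540].repeat(1,0) if 0 else cv2.resize(s[130:330,180:540],(360,300))]),None,fx=1,fy=1)[:,:,::-1])
E
```

```text
37.7083
38.4167
```

View pics/fin.png

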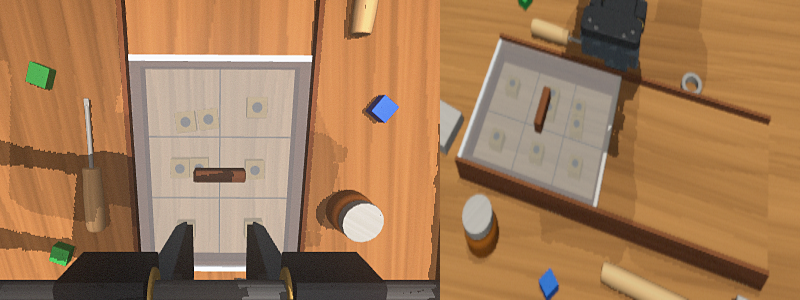

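```bash
python3 - <<'E'
from h import *
w,cal=load('w8'); c=w[40:80,320].max(1).astype(int) ; print(w[50:66,320].tolist())
for r in (54.5,60.5): print((1e3*wt(ray(cal,(320,r),.039))).round(1))
print(w[262:275,320].tolist())
for r in (265,271): print((1e3*wt(ray(cal,(320,r),.039))).round(1))
print((1e3*wt(ray(cal,(320,168),.061))).round(1))
E
```

```text
[[210, 143, 93], [211, 142, 93], [210, 140, 90], [207, 137, 84], [216, 161, 121], [244, 240, 238], [252, 255, 255], [250, 251, 252], [249, 249, 251], [253, 253, 255], [252, 254, 255], [179, 175, 177], [150, 132, 126], [158, 142, 136], [160, 142, 136], [157, 142, 136]]
[  0.5 132.1  33. ]
[  0.5 126.   33. ]
[[155, 140, 133], [152, 138, 132], [153, 140, 135], [159, 152, 151], [206, 206, 210], [253, 253, 255], [252, 253, 255], [251, 254, 255], [250, 255, 255], [223, 186, 160], [192, 122, 65], [195, 128, 80], [199, 133, 84]]
[-1.000e-01 -1.227e+02  3.300e+01]
[  -0.2 -131.4   33. ]
[ 0.2 10.2 55. ]
```

```bash
python3 -c "
from rig import arm
print(arm.sign_off(),arm.current_t())"
```

```text
the job is handed in; nothing more can be done
the job is handed in; nothing more can be done
```

The job is handed in: all eight blanks lie flat on the tray floor with at least one in each of the six fields, the cover is against its stop, and the things around the tray were left untouched, at about 38 s of the 72 s allowed.

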